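# Pin the swivel stand and open the child-safe jar

## Robot

A 7-joint arm with a two-finger parallel gripper is mounted at the origin on the work surface. World frame = base frame: x ahead of the robot, y to its left, z up, the work surface at z = 0. Lengths are in m, angles in rad, forces in N, time in s.
With the tool pointing down it reaches from about 0.4 to 0.925 m from the base axis. Payload 5.6 kg.
Tool frame: the origin (TCP) lies at the very end of the fingers, on their centre line; the grasp point (between the pads) lies 19 mm behind it; z points along the fingers, y is the line along which they close (so a half turn about z gives the same grasp; the last joint's range is limited). The gripper opens to 85 mm and grips with 20 to 120 N. Pads are 22 mm wide; open, the fingers measure 114 mm over their backs; the gripper's body (76 mm by 85 mm) begins 54 mm behind the grasp point. The pads swing forward as they close: fully open they stand 13 mm farther back than shut.
Start: joints at [1.147, 0.468, -0.012, 1.603, 0.006, 1.071, -0.056], TCP at [0.242, -0.603, 0.231] pointing down, gripper open.
Joint ranges: [-2.53, 2.53], [-0.31, 2.02], [-1.57, 1.55], [0.28, 2.44], [-1.29, 4.43], [0.15, 1.84], [-2.92, 2.92]. Speed limits (rad/s): [2.57, 2.57, 3.14, 3.14, 3.14, 3.14, 3.14].

## Interface

Orientations are given as a rotation vector (axis times angle).
In Python, from workcell import * gives the robot as it stands.
- The arm moves only by the tool jog_arm, never from a script. Its argument "rows" is a list of rows, each an object with "linear": the shift along the tool's x, y, z scaled (see below), a list of three; "dr": the turn, a rotation vector about the tool's x, y, z scaled (see below), a list of three. In form: [{"linear": [dx, dy, dz], "dr": [ax, ay, az]}, ...]. A call has 1 to 12 rows; each row shifts and turns the commanded pose from where the row before left it, along the tool's axes as they then stand; what a row does not reach is not made up. The controller multiplies each number of a shift by 0.4 m and each number of a turn by 180 degrees. A row lasts 1/8 s, in which the tool goes at most 62.5 mm and 10.7 degrees, less where a joint would pass 70% of its speed; a pose out of reach is approached as far as the arm can. A call with a number of a shift or a turn outside -1 to 1 is refused whole. A call with a gripper value outside its range is refused whole. "claw" is the closure, from 0 (fully open) to 1 (shut), set as the call begins (left out, the last holds). The fingers move at their own pace and stop on an object; the grip force is fixed at half the most. Time passes only in rows, so rows that do not move let the fingers close. It gives the time, the measured TCP pose, the force, the opening and the grip force at its end, in the units of the state.
- sense(): the state, without advancing time (a new reading comes with each control period).
- grab_frame(name): name is "scene" or "top"; returns a dict with "color" (400x640x3 uint8, red, green, blue), "fx", "fy", "cx", "cy" (pixels), "T" (4x4, takes a point from camera to world coordinates). Camera axes: x right, y down, z forward; pixel columns grow to the right and rows downward; lengths in m; the calibration is good to about 2 mm. A picture is of the moment at which its call begins. There is no depth.
- hand_in(): hands the job in; it is judged then, once.
The state is a dict: "time": time; "joints": joint angles; "qvel": joint speeds; "effort": joint torques, N m; "tcp_pos": TCP position; "ee_rot": TCP orientation; "wrist_force": force on the tool from outside, world axes, zero at the start; "torque": the same for the moment, N m; "grip_width": finger opening in m; "finger_force": force on a finger pad.
Only numpy, scipy, OpenCV 4.12 (cv2) and the standard library are available. Lean on these libraries where they do the work, as an engineer would, in place of code of your own. Each camera call takes 0.05 s, during which the arm holds its last target. There are 200 camera calls.

## Task

The child-safe jar of toy-cleaning tablets sits on a stand that swivels: take the long peg from the peg block and drop it fully home through the matching holes of the stand's two tongues, so that the stand cannot turn. Then grip the jar's cap, press it down, twist it anticlockwise to free it, and lift it off. Finish while still holding the cap, upright and about 6 cm above its closed position straight over the jar; leave the peg in and everything else where it stands.

Things in the scene. Friction and masses are not known exactly. Their poses are not given: they have to be found in the camera images.
- pin_center (a point): Long purple peg (retaining pin), upright, 62 mm tall, 30 g; point on its axis 31 mm above the foot, z up. From the foot: round shank 12 mm wide, 28 mm long (last 4 mm tapered), collar 26 mm wide (28 to 32 mm up), round grip head 20 mm wide (32 to 62 mm up). Starts with its foot on the bench, loose in one hole of the peg block: the taller of the two pegs.
- short_peg_center (a point): Short purple peg, bystander: same head and collar, shank only 13 mm (too short for the lower tongue), 47 mm tall, this point half-way up. It stands in the other hole of the peg block.
- rack: Darker wooden peg block, 44 x 130 x 14 mm, fixed, origin under its centre, long side along its y. Two through holes (14 mm) on its y axis, 40 mm either side of the centre, hold the pegs; which is in which varies.
- stand_hole (a point): Mouth of the swivel stand's upper hole, 31 mm above the bench; z up, x points to the jar's axis, 100 mm away. Holes 15 mm wide, 2 mm bevel, through the turning plate's tongue (14 mm thick, 44 mm wide) and the fixed foot's tongue below (16 mm), down to the bench; in line at the start. Fully home, the peg's collar lies on the upper tongue, the peg's centre 34 mm above the bench.
- turn (a joint): Turn of plate and jar about the jar's upright axis, rad, anticlockwise positive, 0 = holes in line (as at the start). Turns very easily (about 0.01 N m) until the peg is in, which holds it within about 0.03 rad; without the peg the whole jar turns along with its cap.
- jar_mouth (a point): Centre of the top of the jar's neck, 128 mm above the bench on the jar's upright axis, hidden in the cap while that is on; axes as stand_hole. The brown jar is 64 mm wide, its shoulder 94 mm above the bench (14 mm under the cap's lower edge), and is fastened on the turning plate.
- cap_center (a point): White ribbed round cap, 52 mm wide, 32 mm tall, 40 g; point at its centre, z up, 124 mm above the bench when locked (edge 108, top 140). A spring pushes it up. Press straight down 5 to 6 mm (about 9 N; it bottoms at 7 mm, 11 N), keep it down, turn anticlockwise seen from above about 60 degrees (free from 48 to 74, then a stop), lift. Unpressed or clockwise it is blocked.
- bridge: Orange wooden bridge block (arch), 90 x 32 x 50 mm, bystander, origin under its centre.
- piggy_center (a point): Ceramic piggy bank, about 140 mm long, 84 mm wide and 100 mm tall, bystander, point at its middle.
- ball_ring: Birch ring, 52 mm across and 12 mm tall, on which the ball rests, bystander, origin under its centre.
- ball_center (a point): Hard silicone ball, 48 mm in diameter, resting on the ring, bystander, point at its centre.
- car: Wooden toy car, 85 x 54 x 52 mm, bystander, origin under its centre.
- toy_cup: Grey toy cup, 68 mm wide and 60 mm tall, bystander, origin under its centre.
- roof_block: Stepped birch block, 50 x 50 x 44 mm, bystander, origin under its centre.
There are look-alikes about, which are no part of the job. Leave any orange or pink look-alike of the part that bears pin_center alone.

How it is judged:
On the way, in this order (a step that is already met when the one before it is completed fails the run):
1. the long peg stands fully home through both tongues of the stand (horizontal distance between pin_center and stand_hole below 0.006 m and height (world z) of pin_center below 0.038 m and angle between pin_center's own z axis and vertical below 0.15 rad), for 0.2 s.
2. with the stand pinned, the cap is pressed down on the jar (all of step 1 and z of cap_center in the frame of jar_mouth below -0.007 m and horizontal distance between cap_center and jar_mouth below 0.008 m), for 0.05 s.
At the end, for the whole second after the job is handed in: Fingers hold the cap still, upright (17 deg), 30 to 140 mm above its closed place, within 30 mm of the jar axis, clear of the jar; the long peg is fully home (within 6 mm of the hole axis, at most 4 mm up, 8 deg), the stand turned less than 0.06 rad (all of step 1 and z of cap_center in the frame of jar_mouth between 0.026 and 0.136 m and horizontal distance between cap_center and jar_mouth below 0.03 m and angle between cap_center's own z axis and vertical below 0.3 rad and contact force between cap and the fingers above 1 N and contact force between cap and turn below 0.1 N and linear speed of cap below 0.03 m/s and value of joint turn between -0.06 and 0.06 rad); the arm keeps its last pose, push and grip.
It fails at once if a bystander is moved by more than 30 mm (distance of any of piggy_center, bridge, ball_ring, ball_center, car, toy_cup, roof_block, short_peg_center from where it was at the start of the episode above 0.03 m).
It also fails if it takes over 54 s, if anything falls off the work surface, if the arm or the gripper's body presses on something with over 40 N, if the wrist force passes 120 N, or if a joint passes its speed limit or range.

## Working session

There is one attempt and no reset: what is moved stays moved. The work goes in short steps, Python scripts to look and compute and a tool call to move; the robot and the scene stay as the last step left them, time stands still between calls to the robot, and variables do not carry over. Pictures are saved under pics/ and viewed, at most 10 in all, crops included, and the job is handed in when it is done.

Besides the shell and the picture viewer there is one more tool, called as name(argument=value, ...), one argument or row to a line, values as JSON. jog_arm: Moves the arm, as the interface text tells. Shifts and turns lie within -1 to 1; 1 stands for 0.4 m of shift or 180 degrees of turn. Its arguments: {"type":"object","properties":{"rows":{"type":"array"},"claw":{"type":"number"}},"required":["rows"]}

```bash
mkdir -p pics; python3 - <<'E'
from workcell import *
import cv2,numpy as np,pickle
d={}
for n in("scene","top"):
    f=grab_frame(n); d[n]=f; cv2.imwrite(f"pics/{n}0.png",f["color"][:,:,::-1]); print(n,f["fx"],f["fy"],f["cx"],f["cy"],np.round(f["T"],3).tolist())
pickle.dump(d,open("f0.pkl","wb"))
print(sense())
E
```

```text
scene 385.5874912787787 385.5874912787787 316.653220520608 204.2162735043831 [[-0.432, 0.537, -0.725, 1.249], [0.902, 0.236, -0.362, 0.376], [-0.023, -0.81, -0.586, 0.638], [0.0, 0.0, 0.0, 1.0]]
top 407.2536875525447 407.2536875525447 319.85209555287577 207.5888007624609 [[-0.02, -0.978, 0.207, 0.387], [-1.0, 0.019, -0.005, 0.055], [0.001, -0.207, -0.978, 1.068], [0.0, 0.0, 0.0, 1.0]]
{'time': 0.1, 'joints': array([ 1.14697367,  0.46828081, -0.01158827,  1.60355133,  0.00598813,
        1.07140166, -0.05632817]), 'qvel': array([-9.40213407e-05, -2.14961646e-03, -1.74983083e-03, -2.03034425e-03,
        8.43322703e-04, -1.96781133e-03, -5.72765698e-04]), 'effort': array([ 1.11385933e-03, -5.33516800e+01,  2.16305105e-02, -2.51966250e+01,
        1.15692860e-02,  4.27683903e-03,  8.71195255e-06]), 'tcp_pos': array([ 0.24133781, -0.60298535,  0.23043077]), 'ee_rot': array([-3.08332139e+00, -5.94121333e-01,  6.49274736e-04]), 'wrist_force': array([ 0.21515915, -0.53438715, -0.83191149]), 'torque': array([-0.00835725,  0.04817968,  0.00868101]), 'finger_force': 0.0, 'grip_width': 0.08513587134407986}
```

View pics/scene0.png

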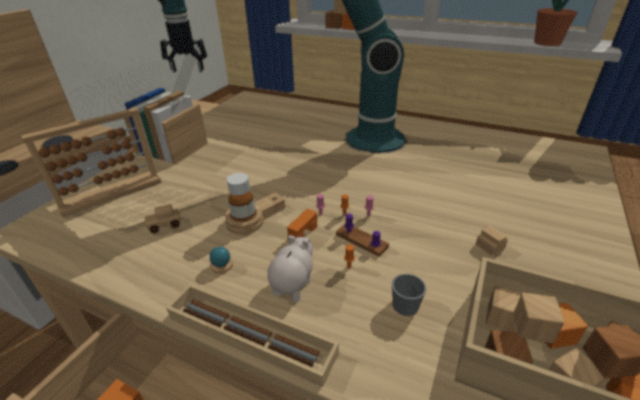

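View pics/top0.png

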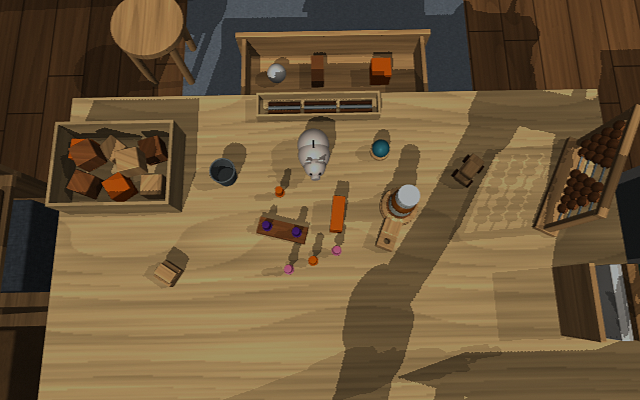

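The scene view shows the jar at (240,205) with its tongue to the right at (270,207). The peg block has purple pegs at (349,222) and (376,240).

Things that could be taken for the long peg, in scene pixels:
- purple (349,222), a candidate
- purple (376,240), a candidate
- pink (320,203) and (369,205), look-alikes
- orange (345,203) and (349,255), look-alikes

In the top view the purple pegs are at (267,226) and (297,231), and the hole is at about (388,240). I'll check the choice in a close crop.

```bash
cat > h.py <<'E'
import numpy as np,cv2
def ray(f,u,v):
    T=f["T"]; d=T[:3,:3]@np.array([(u-f["cx"])/f["fx"],(v-f["cy"])/f["fy"],1]); return T[:3,3],d
def plane(f,u,v,z):
    o,d=ray(f,u,v); return o+d*(z-o[2])/d[2]
def proj(f,p):
    q=np.linalg.inv(f["T"])@np.r_[p,1]; return np.round([f["fx"]*q[0]/q[2]+f["cx"],f["fy"]*q[1]/q[2]+f["cy"]],1)
def blobs(f,lo,hi,box,amin=8):
    x0,y0,x1,y1=box; m=cv2.inRange(cv2.cvtColor(f["color"],cv2.COLOR_RGB2HSV),lo,hi)
    k=np.zeros_like(m); k[y0:y1,x0:x1]=m[y0:y1,x0:x1]
    n,l,s,c=cv2.connectedComponentsWithStats(k)
    return [(s[i].tolist(),c[i].round(2).tolist()) for i in range(1,n) if s[i,4]>=amin]
E
python3 - <<'E'
from h import *; import pickle
d=pickle.load(open("f0.pkl","rb")); S,T=d["scene"],d["top"]
def crop(f,x0,y0,w,h,W,H): return cv2.resize(np.ascontiguousarray(f["color"][y0:y0+h,x0:x0+w,::-1]),(W,H),interpolation=cv2.INTER_CUBIC)
a=np.hstack([crop(S,330,200,70,60,350,300),crop(S,215,165,80,70,343,300)])
b=np.hstack([crop(T,250,205,70,60,350,300),crop(T,365,175,80,70,343,300)])
cv2.imwrite("pics/c1.png",np.vstack([a,b]))
for n,f,box in(("S",S,(330,200,400,260)),("T",T,(250,205,320,250))):
    print(n,blobs(f,(120,80,30),(150,255,255),box))
    print(n,'rack',blobs(f,(3,80,30),(14,255,150),box,60))
print('cap',blobs(S,(0,0,130),(180,60,255),(220,165,260,195)),blobs(T,(0,0,130),(180,60,255),(385,175,430,215)))
E
```

```text
S [([345, 214, 8, 17, 90], [348.73, 221.88]), ([371, 232, 9, 14, 94], [375.62, 238.87])]
S rack [([341, 200, 8, 17, 85], [344.31, 206.11]), ([337, 225, 51, 35, 644], [359.92, 241.74])]
T [([262, 221, 10, 10, 78], [266.44, 225.53]), ([292, 227, 10, 10, 77], [296.06, 231.81])]
T rack [([256, 217, 52, 27, 653], [282.11, 230.23])]
cap [([226, 172, 23, 13, 236], [237.02, 178.14])] [([398, 185, 22, 21, 377], [408.62, 194.88])]
```

View pics/c1.png

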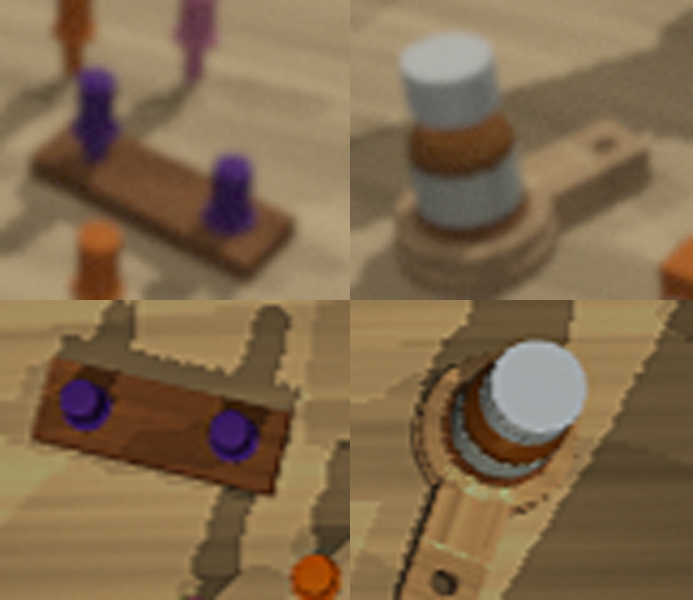

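The crop confirms the choice. The long peg is the taller purple one, with its collar raised off the block: scene (348.7,222), top (296,232). The hole is at about top (386.7,240.5) and scene (274.4,198.6), and the cap's top disc is at about top (408.7,195).

```bash
python3 - <<'E'
from h import *; import pickle
from scipy.spatial.transform import Rotation as R
d=pickle.load(open("f0.pkl","rb")); S,T=d["scene"],d["top"]
def tri(a,b):
    (o1,d1),(o2,d2)=ray(S,*a),ray(T,*b); A=np.c_[d1,-d2]; t=np.linalg.lstsq(A,o2-o1,rcond=None)[0]
    p,q=o1+t[0]*d1,o2+t[1]*d2; return ((p+q)/2).round(4),round(float(np.linalg.norm(p-q)),4)
hsv=cv2.cvtColor(T["color"],cv2.COLOR_RGB2HSV)
m=cv2.inRange(hsv,(3,80,30),(14,255,150))|cv2.inRange(hsv,(120,80,30),(150,255,255)); k=np.zeros_like(m);k[205:250,250:312]=m[205:250,250:312]
k=cv2.morphologyEx(k,cv2.MORPH_OPEN,np.ones((3,3))); c=max(cv2.findContours(k,0,2)[0],key=cv2.contourArea); P=np.array([plane(T,*p,.014)[:2] for p in c[:,0]],np.float32)
r=cv2.minAreaRect(P*1000); print('rack',r); b=cv2.boxPoints(r); print(b.round(1).tolist())
# holes along long axis
e=[b[1]-b[0],b[2]-b[1]]; L=max(e,key=np.linalg.norm); L=L/np.linalg.norm(L); print('holes',np.array(r[0])+40*L,np.array(r[0])-40*L)
# purple bright head tops
for (x,y) in((266,225),(296,231)):
    s=hsv[y-7:y+8,x-7:x+8]; pm=cv2.inRange(s,(120,80,30),(150,255,255))>0; print('V',np.percentile(s[...,2][pm],[10,50,90]))
    th=np.percentile(s[...,2][pm],60); yy,xx=np.nonzero(pm&(s[...,2]>=th)); u,v=xx.mean()+x-7,yy.mean()+y-7; print(u,v,plane(T,u,v,.062),plane(T,u,v,.048))
print('long blob z.045',plane(T,296.06,231.81,.045),'scene',plane(S,348.73,221.88,.045),tri((348.73,221.88),(296.06,231.81)))
# hole darkness
for n,f,(x,y) in(("T",T,(387,240)),("S",S,(274,198))):
    g=cv2.cvtColor(f["color"],cv2.COLOR_RGB2GRAY)[y-6:y+7,x-7:x+8].astype(float); w=np.clip(np.percentile(g,60)*.8-g,0,None)
    w[np.hypot(*(np.mgrid[-6:7,-7:8]))>5]=0
    u,v=(w*np.mgrid[-7+x:x+8,0:1].reshape(1,-1)).sum()/w.sum(),(w*np.arange(y-6,y+7)[:,None]).sum()/w.sum(); print(n,'hole',u,v,plane(f,u,v,.031)); print(g.astype(int).tolist() if n=="S" else '')
print('cap',plane(T,408.62,194.88,.14),plane(S,237.02,178.14,.14))
tcp=R.from_rotvec([-3.08332139e+00,-5.94121333e-01,6.49274736e-04]).as_matrix(); print(tcp.round(4).tolist())
for nm,p in(('bridge',(338,215)),('pink1',(288,269)),('or1',(313,260)),('pink2',(337,250)),('or2',(279,191))): print(nm,plane(T,*p,.04).round(3))
E
```

```text
rack ((552.9595947265625, 150.017578125), (129.380615234375, 44.93290328979492), 75.46266174316406)
[[515.0, 93.0], [558.5, 81.80000305175781], [590.9000244140625, 207.0], [547.5, 218.3000030517578]]
holes [563.00003242 188.73694992] [542.91915703 111.29820633]
V [ 49.   88.5 100.6]
265.6 225.0 [0.55825782 0.18634363 0.062     ] [0.56063833 0.18817459 0.048     ]
V [55.2 86.  99.4]
295.85714285714283 231.4857142857143 [0.54038828 0.11078972 0.062     ] [0.54252008 0.11156912 0.048     ]
long blob z.045 [0.54213668 0.11122823 0.045     ] scene [0.55088666 0.11345369 0.045     ] (array([0.5433, 0.1111, 0.0387]), 0.001)Traceback (most recent call last):
  File "<stdin>", line 22, in <module>
ValueError: operands could not be broadcast together with shapes (13,15) (1,30)
```

```bash
python3 - <<'E'
from h import *; import pickle
from scipy.spatial.transform import Rotation as R
d=pickle.load(open("f0.pkl","rb")); S,T=d["scene"],d["top"]
for n,f,(x,y) in(("T",T,(387,240)),("S",S,(274,198))):
    g=cv2.cvtColor(f["color"],cv2.COLOR_RGB2GRAY)[y-6:y+7,x-7:x+8].astype(float); w=np.clip(np.percentile(g,60)*.8-g,0,None)
    V,U=np.mgrid[y-6:y+7,x-7:x+8]; w[np.hypot(U-x,V-y)>5]=0
    u,v=(w*U).sum()/w.sum(),(w*V).sum()/w.sum(); print(n,'hole',u,v,plane(f,u,v,.031))
print(plane(T,386.7,240.5,.031),plane(S,274.4,198.6,.031))
c=plane(T,408.62,194.88,.14); print('cap',c,plane(S,237.02,178.14,.14))
# jar axis by tongue direction: base disc etc
M=R.from_rotvec([-3.08332139e+00,-5.94121333e-01,6.49274736e-04]).as_matrix(); print(M.round(4).tolist())
for nm,p in(('bridge',(338,215)),('pink1',(288,269)),('or1',(313,260)),('pink2',(337,250)),('or2',(279,191))): print(nm,plane(T,*p,.04).round(3))
print('bridge',blobs(T,(5,150,100),(14,255,255),(325,185,350,240)))
E
```

```text
T hole 386.8519784172662 240.44604316546764 [ 0.51738192 -0.12012043  0.031     ]
S hole 273.90106007067135 198.39222614840995 [ 0.52124697 -0.11921053  0.031     ]
[ 0.51725092 -0.11972406  0.031     ] [ 0.5215553  -0.11743315  0.031     ]
cap [ 0.60998068 -0.15855384  0.14      ] [ 0.61354293 -0.15816042  0.14      ]
[[0.9284, 0.3716, -0.0007], [0.3716, -0.9284, 0.0014], [-0.0001, -0.0016, -1.0]]
bridge [0.584 0.003 0.04 ]
pink1 [0.449 0.132 0.04 ]
or1 [0.471 0.07  0.04 ]
pink2 [0.495 0.009 0.04 ]
or2 [0.651 0.155 0.04 ]
bridge [([329, 195, 17, 38, 464], [337.28, 213.41])]
```

jog_arm(
  rows=[
    {"linear": [0,0,0],"dr": [0,0,-0.045]},
    {"linear": [0,0,0],"dr": [0,0,-0.045]},
    {"linear": [0,0,0],"dr": [0,0,-0.045]},
    {"linear": [0,0,0],"dr": [0,0,-0.045]},
    {"linear": [0,0,0],"dr": [0,0,-0.045]},
    {"linear": [0,0,0],"dr": [0,0,-0.045]},
    {"linear": [0,0,0],"dr": [0,0,0]},
  ],
  claw=0.3,
)

```text
time: 0.98
tcp_pos: [0.2413, -0.6032, 0.2307]
ee_rot: [-2.568, -1.809, -0.001]
wrist_force: [-0.7, 0.0, 0.2]
grip_width: 0.0596
finger_force: 0.0
```

```bash
cat > go.py <<'E'
# usage: go.py x y z : shift needed in tool units (1=0.4 m), tilt/yaw info
import sys,numpy as np
from workcell import *
from scipy.spatial.transform import Rotation as R
s=sense(); M=R.from_rotvec(s["ee_rot"]).as_matrix()
print('t',s["time"],'tcp',s["tcp_pos"].round(4),'yaw_y',np.degrees(np.arctan2(M[1,1],M[0,1])).round(1),'tilt tool xy',(M.T@[0,0,-1])[:2].round(4),'w',round(s["grip_width"],4),'F',s["wrist_force"].round(1),'ff',s["finger_force"],'j7',s["joints"][6].round(2))
if len(sys.argv)>3: print('units',(M.T@(np.array(sys.argv[1:4],float)-s["tcp_pos"])/.4).round(4))
E
python3 go.py .543 .1112 .23
```

```text
t 0.975 tcp [ 0.2413 -0.6032  0.2307] yaw_y -19.7 tilt tool xy [-0.0009  0.0005] w 0.0596 F [-0.7  0.   0.2] ff 0.0 j7 0.72
units [1.9358 0.1087 0.0035]
```

jog_arm(
  rows=[
    {"linear": [0.097,0.0054,0],"dr": [0,0,0]},
    {"linear": [0.097,0.0054,0],"dr": [0,0,0]},
    {"linear": [0.097,0.0054,0],"dr": [0,0,0]},
    {"linear": [0.097,0.0054,0],"dr": [0,0,0]},
    {"linear": [0.097,0.0054,0],"dr": [0,0,0]},
    {"linear": [0.097,0.0054,0],"dr": [0,0,0]},
    {"linear": [0.097,0.0054,0],"dr": [0,0,0]},
    {"linear": [0.097,0.0054,0],"dr": [0,0,0]},
    {"linear": [0.097,0.0054,0],"dr": [0,0,0]},
    {"linear": [0.097,0.0054,0],"dr": [0,0,0]},
  ],
)

```text
time: 2.22
tcp_pos: [0.3923, -0.2439, 0.2313]
ee_rot: [2.57, 1.807, 0.0]
wrist_force: [0.3, 0.3, -0.1]
grip_width: 0.0599
finger_force: 0.0
```

jog_arm(
  rows=[
    {"linear": [0.097,0.0054,0],"dr": [0,0,0]},
    {"linear": [0.097,0.0054,0],"dr": [0,0,0]},
    {"linear": [0.097,0.0054,0],"dr": [0,0,0]},
    {"linear": [0.097,0.0054,0],"dr": [0,0,0]},
    {"linear": [0.097,0.0054,0],"dr": [0,0,0]},
    {"linear": [0.097,0.0054,0],"dr": [0,0,0]},
    {"linear": [0.097,0.0054,0],"dr": [0,0,0]},
    {"linear": [0.097,0.0054,0],"dr": [0,0,0]},
    {"linear": [0.097,0.0054,0],"dr": [0,0,0]},
    {"linear": [0.06,0.0054,0],"dr": [0,0,0]},
    {"linear": [0,0,0],"dr": [0,0,0]},
  ],
)

```text
time: 3.6
tcp_pos: [0.5374, 0.1013, 0.231]
ee_rot: [-2.565, -1.812, -0.0]
wrist_force: [-0.9, -0.7, 0.1]
grip_width: 0.0595
finger_force: 0.0
```

```bash
python3 go.py .543 .1112 .1
```

```text
t 3.6 tcp [0.5374 0.1013 0.231 ] yaw_y -19.5 tilt tool xy [-0.0008  0.0008] w 0.0595 F [-0.9 -0.7  0.1] ff 0.0 j7 -0.79
units [0.0279 0.0052 0.3275]
```

jog_arm(
  rows=[
    {"linear": [0.0279,0.0052,0.08],"dr": [0,0,0]},
    {"linear": [0,0,0.08],"dr": [0,0,0]},
    {"linear": [0,0,0.08],"dr": [0,0,0]},
    {"linear": [0,0,0.08],"dr": [0,0,0]},
    {"linear": [0,0,0.08],"dr": [0,0,0]},
    {"linear": [0,0,0.05],"dr": [0,0,0]},
    {"linear": [0,0,0.0375],"dr": [0,0,0]},
    {"linear": [0,0,0],"dr": [0,0,0]},
    {"linear": [0,0,0],"dr": [0,0,0]},
  ],
)

```text
time: 4.72
tcp_pos: [0.5438, 0.1092, 0.0371]
ee_rot: [2.566, 1.811, 0.002]
wrist_force: [0.2, -0.1, -0.8]
grip_width: 0.0601
finger_force: 0.0
```

```bash
python3 go.py .543 .1112 .036; python3 - <<'E'
from workcell import *; import cv2,numpy as np
def c(n,x,y,w,h): return cv2.resize(np.ascontiguousarray(grab_frame(n)["color"][y:y+h,x:x+w,::-1]),(400,400),interpolation=cv2.INTER_CUBIC)
cv2.imwrite("pics/g1.png",np.hstack([c("scene",310,170,80,80),c("top",256,191,80,80)]))
E
```

```text
t 4.725 tcp [0.5438 0.1092 0.0371] yaw_y -19.6 tilt tool xy [-0.0007 -0.0013] w 0.0601 F [ 0.2 -0.1 -0.8] ff 0.0 j7 -0.98
units [ 0.0041 -0.0035  0.0028]
```

View pics/g1.png

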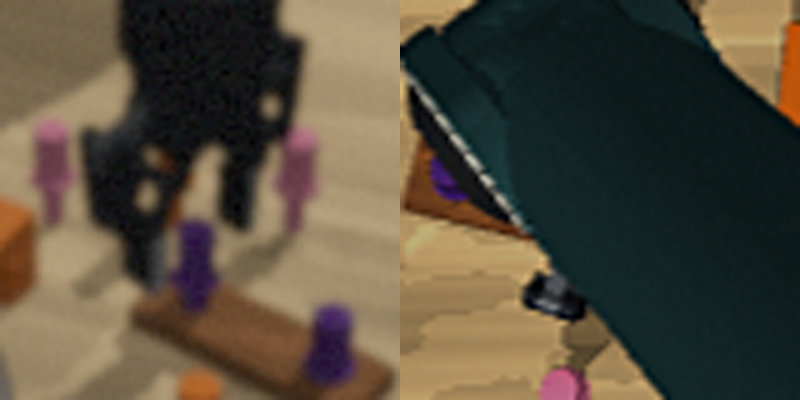

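The crop shows the fingertips at about scene (340,227) and (358,215), with the long peg between or in front of them at (349,222). I'll check this against the projection.

```bash
python3 - <<'E'
from h import *; import pickle
S=pickle.load(open("f0.pkl","rb"))["scene"]; c=np.array([.5438,.1092,.042]); e=np.array([.942,-.335,0])
for k in(-.04,-.03,0,.03,.04): print(k,proj(S,c+k*e))
print(proj(S,[.543,.1112,.062]),proj(S,[.545,.1112,.03]))
E
```

```text
-0.04 [358.6 213.7]
-0.03 [356.  215.4]
0 [348.2 220.8]
0.03 [340.  226.3]
0.04 [337.2 228.2]
[349.2 214.4] [348.6 225. ]
```

The fingers straddle the peg as intended, so I close on it and lift.

jog_arm(
  rows=[
    {"linear": [0.004,-0.003,0],"dr": [0,0,0]},
    {"linear": [0,0,0],"dr": [0,0,0]},
    {"linear": [0,0,0],"dr": [0,0,0]},
    {"linear": [0,0,0],"dr": [0,0,0]},
    {"linear": [0,0,0],"dr": [0,0,0]},
    {"linear": [0,0,0],"dr": [0,0,0]},
  ],
  claw=1,
)

```text
time: 5.58
tcp_pos: [0.5427, 0.1112, 0.0367]
ee_rot: [2.567, 1.811, 0.001]
wrist_force: [-1.2, -0.2, 5.6]
grip_width: 0.0183
finger_force: 58.5
```

jog_arm(
  rows=[
    {"linear": [0,0,-0.03],"dr": [0,0,0]},
    {"linear": [0,0,-0.05],"dr": [0,0,0]},
    {"linear": [0,0,-0.05],"dr": [0,0,0]},
    {"linear": [0,0,-0.05],"dr": [0,0,0]},
    {"linear": [0,0,-0.02],"dr": [0,0,0]},
    {"linear": [0,0,0],"dr": [0,0,0]},
    {"linear": [0,0,0],"dr": [0,0,0]},
  ],
)

```text
time: 6.45
tcp_pos: [0.5421, 0.1107, 0.1157]
ee_rot: [-2.567, -1.811, 0.002]
wrist_force: [-0.3, -0.2, 0.1]
grip_width: 0.018
finger_force: 58.7
```

```bash
python3 go.py .519 -.1197 .12;  python3 - <<'E'
from workcell import *; from h import *
for n in("scene","top"):
    f=grab_frame(n); s=sense()["tcp_pos"]; x,y=proj(f,s).astype(int); x0,y0=max(x-45,0),max(y-45,0)
    print(n,(x,y),blobs(f,(120,80,30),(150,255,255),(x0,y0,x+45,y+45)))
    if n=="scene": cv2.imwrite("pics/g2.png",cv2.resize(np.ascontiguousarray(f["color"][y0:y0+90,x0:x0+90,::-1]),(540,540),interpolation=cv2.INTER_CUBIC)); print(x0,y0)
E
```

```text
t 6.45 tcp [0.5421 0.1107 0.1157] yaw_y -19.6 tilt tool xy [0.0007 0.001 ] w 0.018 F [-0.3 -0.2  0.1] ff 58.65776538848877 j7 -0.91
units [-0.562   0.1388 -0.0105]
scene (np.int64(349), np.int64(196)) [([348, 186, 8, 22, 69], [351.57, 195.14]), ([373, 232, 7, 9, 55], [375.78, 236.02])]
304 151
top (np.int64(294), np.int64(227)) [([262, 225, 9, 6, 32], [265.72, 227.97])]
```

View pics/g2.png

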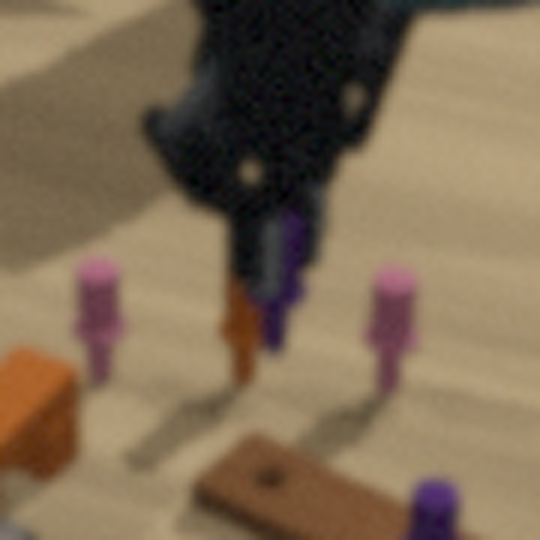

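The peg is in the fingers and lifted: shank at about crop (273,330), head partly hidden. I'll check its position and lean by numbers, row by row.

```bash
cat > rows.py <<'E'
from workcell import *; from h import *
f=grab_frame("scene"); s=sense()["tcp_pos"]; x,y=proj(f,s).astype(int)
m=cv2.inRange(cv2.cvtColor(f["color"],cv2.COLOR_RGB2HSV),(115,60,20),(155,255,255))>0
for v in range(y-14,y+20):
    u=np.nonzero(m[v,x-15:x+16])[0]+x-15
    if len(u): print(v,u.min(),u.max(),end='; ')
print(); print('tcp',s)
for dz in(.025,.01,0,-.005,-.01,-.02,-.03,-.037):
    p=s+[0,0,dz]; e=np.array([-.432,.902,0])
    print(dz,proj(f,p),[proj(f,p+k*e)[0] for k in(-.013,-.01,-.006,.006,.01,.013)])
E
python3 rows.py
```

```text
184 351 352; 185 347 352; 186 348 354; 187 351 355; 188 351 355; 189 351 354; 190 351 355; 191 351 355; 192 351 354; 193 351 354; 194 351 354; 195 351 353; 196 351 353; 197 351 353; 198 351 353; 199 350 353; 200 349 353; 201 347 351; 202 348 350; 203 348 350; 204 349 350; 205 349 350; 206 349 350; 207 349 350; 208 349 349; 
tcp [0.54206475 0.11086856 0.11553553]
0.025 [350.1 187.4] [np.float64(344.6), np.float64(345.8), np.float64(347.6), np.float64(352.7), np.float64(354.4), np.float64(355.7)]
0.01 [350.  192.7] [np.float64(344.4), np.float64(345.7), np.float64(347.4), np.float64(352.5), np.float64(354.2), np.float64(355.5)]
0 [349.8 196.2] [np.float64(344.4), np.float64(345.6), np.float64(347.3), np.float64(352.4), np.float64(354.1), np.float64(355.3)]
-0.005 [349.8 197.9] [np.float64(344.3), np.float64(345.6), np.float64(347.3), np.float64(352.3), np.float64(354.0), np.float64(355.3)]
-0.01 [349.7 199.6] [np.float64(344.3), np.float64(345.5), np.float64(347.2), np.float64(352.3), np.float64(353.9), np.float64(355.2)]
-0.02 [349.6 203. ] [np.float64(344.2), np.float64(345.5), np.float64(347.1), np.float64(352.1), np.float64(353.8), np.float64(355.0)]
-0.03 [349.5 206.4] [np.float64(344.1), np.float64(345.4), np.float64(347.0), np.float64(352.0), np.float64(353.7), np.float64(354.9)]
-0.037 [349.4 208.7] [np.float64(344.1), np.float64(345.3), np.float64(347.0), np.float64(351.9), np.float64(353.6), np.float64(354.8)]
```

jog_arm(
  rows=[
    {"linear": [-0.056,0.0139,0],"dr": [0,0,0]},
    {"linear": [-0.056,0.0139,0],"dr": [0,0,0]},
    {"linear": [-0.056,0.0139,0],"dr": [0,0,0]},
    {"linear": [-0.056,0.0139,0],"dr": [0,0,0]},
    {"linear": [-0.056,0.0139,0],"dr": [0,0,0]},
    {"linear": [-0.056,0.0139,0],"dr": [0,0,0]},
    {"linear": [-0.056,0.0139,0],"dr": [0,0,0]},
    {"linear": [-0.056,0.0139,0],"dr": [0,0,0]},
    {"linear": [-0.056,0.0139,0],"dr": [0,0,0]},
    {"linear": [-0.056,0.0139,0],"dr": [0,0,0]},
    {"linear": [0,0,0.045],"dr": [0,0,0]},
    {"linear": [0,0,0.045],"dr": [0,0,0]},
  ],
)

```text
time: 8.1
tcp_pos: [0.5194, -0.1177, 0.0787]
ee_rot: [-2.565, -1.811, 0.0]
wrist_force: [-1.2, 0.5, -1.1]
grip_width: 0.0182
finger_force: 58.7
```

jog_arm(
  rows=[
    {"linear": [0,0,0],"dr": [0,0,0]},
    {"linear": [0,0,0],"dr": [0,0,0]},
  ],
)

```text
time: 8.35
tcp_pos: [0.52, -0.1175, 0.08]
ee_rot: [-2.565, -1.813, -0.0]
wrist_force: [0.4, -0.7, -0.5]
grip_width: 0.0182
finger_force: 58.7
```

```bash
python3 go.py .519 -.1197 .08; python3 rows.py;  python3 - <<'E'
from workcell import *; from h import *
o=[]
for n,(x,y) in(("scene",(274,195)),("top",(387,236))):
    f=grab_frame(n); o.append(cv2.resize(np.ascontiguousarray(f["color"][y-30:y+30,x-30:x+30,::-1]),(390,390),interpolation=cv2.INTER_CUBIC))
cv2.imwrite("pics/g3.png",np.hstack(o))
E
```

```text
t 8.35 tcp [ 0.52   -0.1175  0.08  ] yaw_y -19.5 tilt tool xy [-0.0005  0.0006] w 0.0182 F [ 0.4 -0.7 -0.5] ff 58.66548299789429 j7 -0.5
units [-0.0059 -0.0004  0.    ]
169 277 277; 170 259 259; 173 265 265; 174 274 276; 175 272 276; 176 272 276; 177 272 276; 178 272 276; 179 272 276; 180 273 277; 181 273 276; 182 273 276; 183 273 276; 184 273 276; 185 273 276; 186 272 276; 187 271 276; 188 271 275; 189 272 274; 190 273 274; 191 273 274; 192 273 274; 193 273 274; 194 274 274; 
tcp [ 0.52021436 -0.11786654  0.08038345]
0.025 [272.1 175.3] [np.float64(267.1), np.float64(268.3), np.float64(269.8), np.float64(274.3), np.float64(275.8), np.float64(277.0)]
0.01 [272.6 180.1] [np.float64(267.7), np.float64(268.8), np.float64(270.3), np.float64(274.8), np.float64(276.3), np.float64(277.4)]
0 [272.9 183.2] [np.float64(268.1), np.float64(269.2), np.float64(270.7), np.float64(275.1), np.float64(276.6), np.float64(277.7)]
-0.005 [273.1 184.8] [np.float64(268.2), np.float64(269.4), np.float64(270.8), np.float64(275.3), np.float64(276.8), np.float64(277.9)]
-0.01 [273.2 186.3] [np.float64(268.4), np.float64(269.5), np.float64(271.0), np.float64(275.5), np.float64(276.9), np.float64(278.0)]
-0.02 [273.6 189.4] [np.float64(268.8), np.float64(269.9), np.float64(271.4), np.float64(275.8), np.float64(277.2), np.float64(278.4)]
-0.03 [273.9 192.5] [np.float64(269.1), np.float64(270.2), np.float64(271.7), np.float64(276.1), np.float64(277.6), np.float64(278.7)]
-0.037 [274.1 194.6] [np.float64(269.4), np.float64(270.5), np.float64(271.9), np.float64(276.3), np.float64(277.8), np.float64(278.9)]
```

View pics/g3.png

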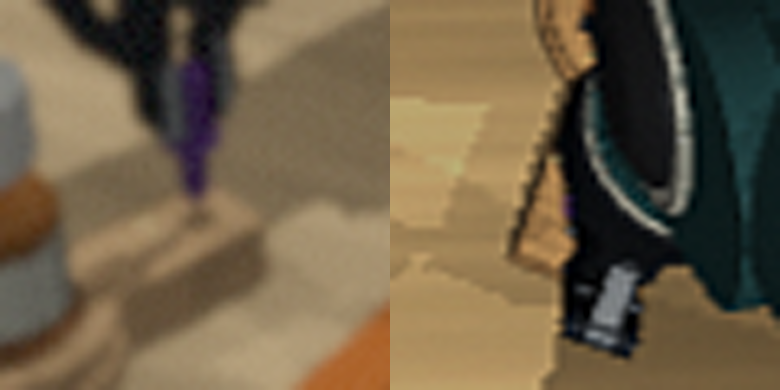

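The scene crop shows the peg's foot hanging directly over the hole: foot at (274,194.6), hole at (273.9,198.4). I shift about 1 mm and lower it.

jog_arm(
  rows=[
    {"linear": [-0.0035,0,0.012],"dr": [0,0,0]},
    {"linear": [0,0,0.012],"dr": [0,0,0]},
    {"linear": [0,0,0.012],"dr": [0,0,0]},
    {"linear": [0,0,0.012],"dr": [0,0,0]},
    {"linear": [0,0,0.012],"dr": [0,0,0]},
    {"linear": [0,0,0],"dr": [0,0,0]},
  ],
)

```text
time: 9.25
tcp_pos: [0.519, -0.12, 0.0558]
ee_rot: [-2.566, -1.811, 0.001]
wrist_force: [0.5, -0.6, 0.0]
grip_width: 0.018
finger_force: 58.7
```

```bash
python3 go.py .519 -.1197 .039
```

```text
t 9.25 tcp [ 0.519  -0.12    0.0558] yaw_y -19.6 tilt tool xy [0.0001 0.0009] w 0.018 F [ 0.5 -0.6  0. ] ff 58.66571009159088 j7 -0.52
units [ 0.0007 -0.0002  0.0419]
```

jog_arm(
  rows=[
    {"linear": [0,0,0.01],"dr": [0,0,0]},
    {"linear": [0,0,0.01],"dr": [0,0,0]},
    {"linear": [0,0,0.01],"dr": [0,0,0]},
    {"linear": [0,0,0.008],"dr": [0,0,0]},
    {"linear": [0,0,0],"dr": [0,0,0]},
  ],
)

```text
time: 9.88
tcp_pos: [0.5191, -0.12, 0.0408]
ee_rot: [-2.567, -1.811, 0.001]
wrist_force: [-0.5, 0.3, 0.5]
grip_width: 0.0186
finger_force: 58.7
```

```bash
python3 go.py .519 -.1197 .039
```

```text
t 9.875 tcp [ 0.5191 -0.12    0.0408] yaw_y -19.6 tilt tool xy [0.0001 0.0006] w 0.0186 F [-0.5  0.3  0.5] ff 58.66632163524628 j7 -0.54
units [ 0.0006 -0.0006  0.0044]
```

jog_arm(
  rows=[
    {"linear": [0,0,0],"dr": [0,0,0]},
    {"linear": [0,0,0],"dr": [0,0,0]},
    {"linear": [0,0,0],"dr": [0,0,0]},
    {"linear": [0,0,0],"dr": [0,0,0]},
    {"linear": [0,0,-0.03],"dr": [0,0,0]},
    {"linear": [0,0,-0.06],"dr": [0,0,0]},
    {"linear": [0,0,-0.09],"dr": [0,0,0]},
    {"linear": [0,0,-0.09],"dr": [0,0,0]},
    {"linear": [0,0,-0.09],"dr": [0,0,0]},
    {"linear": [0,0,-0.09],"dr": [0,0,0]},
    {"linear": [0,0,-0.03],"dr": [0,0,0]},
    {"linear": [0,0,0],"dr": [0,0,0]},
  ],
  claw=0.5,
)

```text
time: 11.38
tcp_pos: [0.5195, -0.1202, 0.2337]
ee_rot: [2.566, 1.81, 0.001]
wrist_force: [0.3, -0.5, -0.3]
grip_width: 0.0428
finger_force: 0.0
```

```bash
python3 go.py .6115 -.1584 .23; python3 - <<'E'
from workcell import *; from h import *
f=grab_frame("scene"); print(blobs(f,(120,80,30),(150,255,255),(250,165,300,215)))
for z in(.065,.062,.035,.031): print(z,proj(f,[.5195,-.1195,z]))
x,y=258,185; cv2.imwrite("pics/g4.png",cv2.resize(np.ascontiguousarray(f["color"][y-35:y+35,x-45:x+45,::-1]),(630,490),interpolation=cv2.INTER_CUBIC))
E
```

```text
t 11.375 tcp [ 0.5195 -0.1202  0.2337] yaw_y -19.6 tilt tool xy [ 0.0003 -0.0015] w 0.0428 F [ 0.3 -0.5 -0.3] ff 0.0 j7 -0.37
units [-0.0129  0.2488  0.0096]
[([271, 187, 6, 13, 68], [273.35, 193.56])]
0.065 [273.  187.7]
0.062 [273.1 188.7]
0.035 [274.  196.8]
0.031 [274.1 198. ]
```

View pics/g4.png

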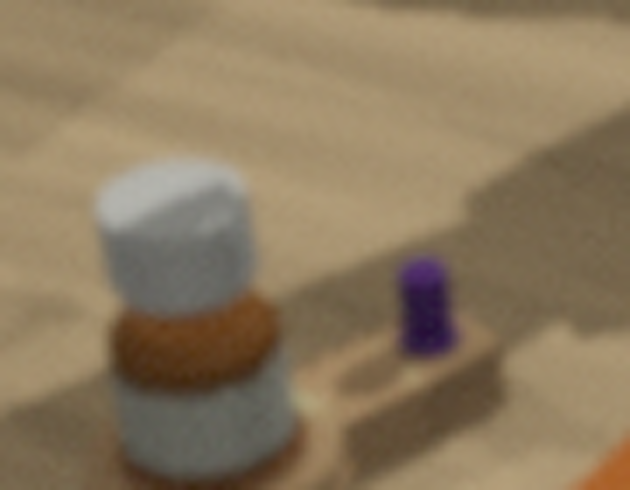

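The peg is home: collar resting on the tongue, head at scene (273,193), upright. Next I move above the cap with the gripper fully open.

jog_arm(
  rows=[
    {"linear": [-0.0026,0.05,0],"dr": [0,0,0]},
    {"linear": [-0.0026,0.05,0],"dr": [0,0,0]},
    {"linear": [-0.0026,0.05,0],"dr": [0,0,0]},
    {"linear": [-0.0026,0.05,0],"dr": [0,0,0]},
    {"linear": [-0.0026,0.0488,0],"dr": [0,0,0]},
    {"linear": [0,0,0],"dr": [0,0,0]},
    {"linear": [0,0,0.05],"dr": [0,0,0]},
    {"linear": [0,0,0.05],"dr": [0,0,0]},
    {"linear": [0,0,0.05],"dr": [0,0,0]},
    {"linear": [0,0,0],"dr": [0,0,0]},
  ],
  claw=0,
)

```text
time: 12.68
tcp_pos: [0.6097, -0.1581, 0.1704]
ee_rot: [-2.564, -1.81, 0.005]
wrist_force: [0.1, 0.4, 0.8]
grip_width: 0.0855
finger_force: 0.0
```

```bash
python3 go.py .6115 -.1584 .104
```

```text
t 12.675 tcp [ 0.6097 -0.1581  0.1704] yaw_y -19.6 tilt tool xy [0.0005 0.0045] w 0.0855 F [0.1 0.4 0.8] ff 0.0 j7 -0.39
units [0.0009 0.0053 0.1661]
```

jog_arm(
  rows=[
    {"linear": [0,0.003,0.04],"dr": [0,0,0]},
    {"linear": [0,0,0.04],"dr": [0,0,0]},
    {"linear": [0,0,0.04],"dr": [0,0,0]},
    {"linear": [0,0,0.03],"dr": [0,0,0]},
    {"linear": [0,0,0.014],"dr": [0,0,0]},
    {"linear": [0,0,0],"dr": [0,0,0]},
    {"linear": [0,0,0],"dr": [0,0,0]},
  ],
)

```text
time: 13.55
tcp_pos: [0.6129, -0.1588, 0.108]
ee_rot: [2.566, 1.811, 0.001]
wrist_force: [-0.3, 0.3, 0.2]
grip_width: 0.0854
finger_force: 0.0
```

```bash
python3 go.py .6115 -.1584 .104
```

```text
t 13.55 tcp [ 0.6129 -0.1588  0.108 ] yaw_y -19.6 tilt tool xy [-0.0001 -0.001 ] w 0.0854 F [-0.3  0.3  0.2] ff 0.0 j7 -0.43
units [-0.0003 -0.0037  0.01  ]
```

jog_arm(
  rows=[
    {"linear": [0,-0.003,0.008],"dr": [0,0,0]},
    {"linear": [0,0,0],"dr": [0,0,0]},
    {"linear": [0,0,0],"dr": [0,0,0]},
    {"linear": [0,0,0],"dr": [0,0,0]},
    {"linear": [0,0,0],"dr": [0,0,0]},
    {"linear": [0,0,0],"dr": [0,0,0]},
  ],
  claw=1,
)

```text
time: 14.3
tcp_pos: [0.6113, -0.1584, 0.1045]
ee_rot: [2.567, 1.811, -0.0]
wrist_force: [-2.3, 0.4, 2.7]
grip_width: 0.051
finger_force: 62.0
```

```bash
python3 go.py .6115 -.1584 .098
```

```text
t 14.3 tcp [ 0.6113 -0.1584  0.1045] yaw_y -19.6 tilt tool xy [0.0002 0.0001] w 0.051 F [-2.3  0.4  2.7] ff 61.97143793106079 j7 -0.43
units [0.0001 0.0005 0.0162]
```

jog_arm(
  rows=[
    {"linear": [0,0,0.005],"dr": [0,0,0]},
    {"linear": [0,0,0.005],"dr": [0,0,0]},
    {"linear": [0,0,0.004],"dr": [0,0,0]},
    {"linear": [0,0,0],"dr": [0,0,0]},
    {"linear": [0,0,0],"dr": [0,0,0]},
    {"linear": [0,0,0],"dr": [0,0,0]},
  ],
)

```text
time: 15.05
tcp_pos: [0.6115, -0.1584, 0.0993]
ee_rot: [2.567, 1.811, -0.0]
wrist_force: [-3.9, 0.2, 8.8]
grip_width: 0.0508
finger_force: 62.5
```

```bash
python3 go.py .6115 -.1584 .098
```

```text
t 15.05 tcp [ 0.6115 -0.1584  0.0993] yaw_y -19.6 tilt tool xy [ 0.0004 -0.0003] w 0.0508 F [-3.9  0.2  8.8] ff 62.47591364197433 j7 -0.44
units [-0.      0.0001  0.0034]
```

jog_arm(
  rows=[
    {"linear": [0,0,0.0015],"dr": [0,0,0]},
    {"linear": [0,0,0],"dr": [0,0,-0.02]},
    {"linear": [0,0,0],"dr": [0,0,-0.03]},
    {"linear": [0,0,0],"dr": [0,0,-0.03]},
    {"linear": [0,0,0],"dr": [0,0,-0.03]},
    {"linear": [0,0,0],"dr": [0,0,0]},
  ],
)

```text
time: 15.8
tcp_pos: [0.6129, -0.1583, 0.0993]
ee_rot: [2.215, 2.225, 0.004]
wrist_force: [-1.3, 0.0, 8.1]
grip_width: 0.0508
finger_force: 62.6
```

```bash
python3 go.py .6115 -.1584 .098; python3 -c "
from workcell import *;print(sense()['torque'])"
```

```text
t 15.8 tcp [ 0.6129 -0.1583  0.0993] yaw_y 0.3 tilt tool xy [ 0.0001 -0.0033] w 0.0508 F [-1.3  0.   8.1] ff 62.58604524191469 j7 -0.14
units [-0.0003 -0.0034  0.0032]
[0.07364194 0.25634566 0.03309675]
```

jog_arm(
  rows=[
    {"linear": [0,0,0],"dr": [0,0,-0.03]},
    {"linear": [0,0,0.0005],"dr": [0,0,-0.03]},
    {"linear": [0,0,0],"dr": [0,0,-0.03]},
    {"linear": [0,0,0],"dr": [0,0,-0.03]},
    {"linear": [0,0,0],"dr": [0,0,-0.03]},
    {"linear": [0,0,0],"dr": [0,0,-0.03]},
    {"linear": [0,0,0],"dr": [0,0,-0.03]},
    {"linear": [0,0,0],"dr": [0,0,-0.02]},
    {"linear": [0,0,0],"dr": [0,0,0]},
    {"linear": [0,0,0],"dr": [0,0,0]},
  ],
)

```text
time: 17.05
tcp_pos: [0.6133, -0.1579, 0.0993]
ee_rot: [1.286, 2.862, 0.003]
wrist_force: [0.1, -0.5, 8.1]
grip_width: 0.0511
finger_force: 62.6
```

```bash
python3 go.py .6115 -.1584 .164; python3 -c "
from workcell import *;print(sense()['torque'])"
```

```text
t 17.05 tcp [ 0.6133 -0.1579  0.0993] yaw_y 41.6 tilt tool xy [ 0.0026 -0.0033] w 0.0511 F [ 0.1 -0.5  8.1] ff 62.594257914461195 j7 0.48
units [ 0.0017 -0.0036 -0.1618]
[ 0.11888385  0.0319887  -0.03840099]
```

jog_arm(
  rows=[
    {"linear": [0,0,-0.01],"dr": [0,0,0]},
    {"linear": [0,0,-0.015],"dr": [0,0,0]},
    {"linear": [0,0,-0.015],"dr": [0,0,0]},
    {"linear": [0,0,0],"dr": [0,0,0]},
  ],
)

```text
time: 17.55
tcp_pos: [0.6112, -0.1585, 0.1138]
ee_rot: [-1.288, -2.865, 0.0]
wrist_force: [0.5, 0.5, -0.1]
grip_width: 0.0513
finger_force: 62.3
```

```bash
python3 go.py .6115 -.1584 .164
```

```text
t 17.55 tcp [ 0.6112 -0.1585  0.1138] yaw_y 41.6 tilt tool xy [-0.0001  0.0002] w 0.0513 F [ 0.5  0.5 -0.1] ff 62.26480531040579 j7 0.49
units [-0.0003  0.0006 -0.1255]
```

No resistance, so the cap is free. I lift it the rest of the way.

jog_arm(
  rows=[
    {"linear": [0,0,-0.02],"dr": [0,0,0]},
    {"linear": [0,0,-0.025],"dr": [0,0,0]},
    {"linear": [0,0,-0.025],"dr": [0,0,0]},
    {"linear": [0,0,-0.025],"dr": [0,0,0]},
    {"linear": [0,0,-0.02],"dr": [0,0,0]},
    {"linear": [0,0,-0.01],"dr": [0,0,0]},
    {"linear": [0,0,0],"dr": [0,0,0]},
    {"linear": [0,0,0],"dr": [0,0,0]},
    {"linear": [0,0,0],"dr": [0,0,0]},
    {"linear": [0,0,0],"dr": [0,0,0]},
  ],
)

```text
time: 18.8
tcp_pos: [0.6113, -0.1583, 0.1636]
ee_rot: [-1.287, -2.865, 0.0]
wrist_force: [-0.3, 0.6, -0.5]
grip_width: 0.0513
finger_force: 62.3
```

```bash
python3 go.py .6115 -.1584 .164; python3 - <<'E'
from workcell import *; from h import *
f=grab_frame("scene"); print(blobs(f,(120,80,30),(150,255,255),(250,165,300,215)))
x,y=258,180; cv2.imwrite("pics/g5.png",cv2.resize(np.ascontiguousarray(f["color"][y-50:y+50,x-60:x+60,::-1]),(600,500),interpolation=cv2.INTER_CUBIC))
E
```

```text
t 18.8 tcp [ 0.6113 -0.1583  0.1636] yaw_y 41.6 tilt tool xy [-0.0004  0.0002] w 0.0513 F [-0.3  0.6 -0.5] ff 62.29711054824293 j7 0.53
units [-0.0007  0.0002 -0.0009]
[([270, 187, 7, 13, 69], [272.91, 193.1])]
```

View pics/g5.png

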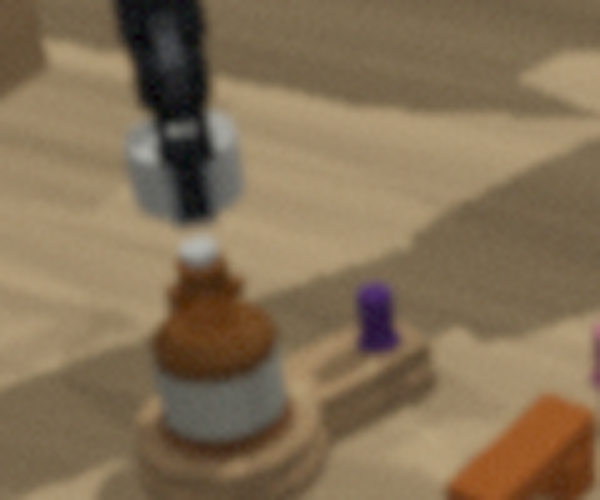

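The crop shows the cap held upright above the open neck, with the peg still home at (273,193). I hand in.

```bash
python3 -c "
from workcell import *;print(hand_in())"
```

```text
the job is handed in; nothing more can be done
None
```

The job is handed in, though the hand-in returned no verdict: the long peg is fully home in the stand, the cap was pressed, twisted about 61° and lifted off, and it is held upright about 6 cm above its closed position over the jar at 18.8 s of the 54 s allowed.

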